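# Swing the classroom camera over the craft box

### The job

Show the foil-wrapped craft box to the class: back off the orange clamp lever on top of the camera stand just enough to free the swing arm (a quarter turn or so, never more than half a turn), push the arm round until the camera is over the middle of the box, as near as the joint's notches allow, then screw the lever tight again so that the arm is locked there. The box and everything else lying on the table stay where they are.

Things in the scene. Friction and masses are not known exactly. Their poses are not given: they have to be found in the camera images.
- stand: Desktop camera stand, fixed to the table: round black foot (176 mm across, 21 mm high), upright chrome post 25 mm thick, and on its top the toothed hub (76 mm across, 228 to 267 mm above the table with its brass clamp disc) of a swing arm. Origin: centre of the foot's underside, on the post's axis; z up. Its -x axis is where the arm points at joint swing = 0
- post_axis (a point): point on the post's vertical axis, 247 mm above the table; the arm and the clamp lever both turn about this axis
- swing (a joint): turn of the swing arm about the post, rad, counter-clockwise from above positive; 0 = along -x of the stand (it starts there); range -1.25 to 1.25. Toothed  it locks at multiples of 10 degrees (0.1745 rad) and, when tightened elsewhere, settles into the nearest notch. Clamped, it gives way only above about 1.3 N m; freed, it turns with about 0.06 N m and stays where it is left
- tube_mid (a point): point on the centre line of the arm's bare steel tube (18 mm in diameter, centre line level, 244 mm above the table, bare from 66 to 171 mm from the post's axis), 130 mm from the axis: a good place to push sideways. Its x axis points along the tube back to the post
- lens (a point): centre of the lens under the round white camera head (68 mm across, 212 to 261 mm above the table) at the arm's end, 220 mm from the post's axis; the camera looks straight down
- clamp (a joint): turn of the clamp screw, rad: 0 = tight, grows as the lever turns counter-clockwise seen from above (right-hand thread). Starts at 0 to 0.12. Turns with about 0.3 N m and stays where it is left. Above 0.9 the teeth are clear and the arm is free; below 0.35 they are fully home and pressed together; firm stop at -0.12
- lever_end (a point): point on the centre line of the orange clamp lever, 75 mm from the post's axis, 311 mm up; x points outward. Lever: round bar 15 mm thick from a black hub (34 mm across, top at 306 mm), 307 mm up at 36 mm and 312 mm up at 84 mm from the axis, ending there in a 19 mm ball. At clamp = 0 it points 0.8 rad clockwise of the stand's +x axis, away from the arm
- foil_box: the craft box: foil-wrapped dull silver box 100 x 76 x 34 mm with a green and red picture on its top; loose on the table to one side of the arm. Origin: centre of its underside
- crayon_boat: white paper boat with crayons, about 118 x 84 x 36 mm, loose on the table to the other side of the arm; leave alone. Origin: centre of its underside
- crayon_boat2: second paper boat with crayons, same size; loose, leave alone. Origin: centre of its underside
- tumbler: teal drinking tumbler with a black lid and side handle, 76 mm in diameter, 181 mm high; loose, leave alone. Origin: centre of its underside
- glue_stick: glue stick standing upright, 28 mm in diameter, 92 mm high; loose, leave alone. Origin: centre of its underside
- marker: white marker with black cap, 130 mm long, 17 mm thick, lying on the table; loose, leave alone. Origin: near the middle of its length, on its underside
Mind the look-alikes: they are no part of the job. Leave any pink or yellow look-alike of the foil_box alone.

How it is judged:
On the way, in this order (a step that is already met when the one before it is completed fails the run):
1. the clamp lever has been backed off far enough to free the arm (at least 0.9 rad) (value of joint clamp above 0.9 rad), for 0.2 s.
2. with the clamp still slack, the camera has been brought over the foil box (within 40 mm) (horizontal distance between lens and foil_box below 0.04 m and value of joint clamp above 0.7 rad), for 0.2 s.
At the end, for the whole second after the job is handed in: The lens is within 40 mm (seen from above) of the middle of the foil box, the clamp lever is tight again (joint clamp below 0.25 rad), the arm is still, and the box is within 15 mm of where it lay (horizontal distance between lens and foil_box below 0.04 m and value of joint clamp below 0.25 rad and distance of foil_box from where it was at the start of the episode below 0.015 m and linear speed of foil_box below 0.02 m/s and velocity of joint swing between -0.05 and 0.05 rad/s); the robot touches nothing.
It fails at once if the clamp was backed off more than half a turn (value of joint clamp above 3.2 rad).
It fails at once if the foil box was shifted by more than 15 mm (distance of foil_box from where it was at the start of the episode above 0.015 m).
It fails at once if another thing lying on the table was knocked or shifted by more than 20 mm (distance of any of crayon_boat, crayon_boat2, tumbler, glue_stick, marker from where it was at the start of the episode above 0.02 m).
It also fails if it takes over 58 s, if anything falls off the work surface, if the arm or the gripper's body presses on something with over 40 N, if the wrist force passes 120 N, or if a joint passes its speed limit or range.

### The arm

A 6-joint arm with a two-finger parallel gripper is mounted at the origin on the work surface. World frame = base frame: x ahead of the robot, y to its left, z up, the work surface at z = 0. Lengths are in m, angles in rad, forces in N, time in s.
With the tool pointing down it reaches from about 0.375 to 0.9 m from the base axis. Payload 3.1 kg.
Tool frame: the origin (TCP) lies at the very end of the fingers, on their centre line; the grasp point (between the pads) lies 19 mm behind it; x points along the fingers, y is the direction in which the jaws open and shut, and the axes are right-handed (so a half turn about x gives the same grasp; the last joint's range is limited). The gripper opens to 85 mm and grips with 20 to 120 N. Pads are 22 mm wide; open, the fingers measure 114 mm over their backs; the gripper's body (76 mm by 85 mm) begins 54 mm behind the grasp point. The pads swing forward as they close: fully open they stand 13 mm farther back than shut.
Start: joints at [0.945, 0.527, 1.433, -0, 1.181, -0.178], TCP at [0.271, 0.563, 0.231] pointing down, gripper open.
Joint ranges: [-3.08, 3.08], [-0.75, 2.2], [0.22, 2.44], [-1.43, 4.57], [0, 2.65], [-2.85, 2.85]. Speed limits (rad/s): [2.79, 2.79, 3.14, 3.14, 3.14, 3.14].

### API

Orientations are given as a 3x3 rotation matrix whose columns are the frame's x, y, z axes.
In Python, from rig import ctrl, imaging, job gives the robot as it stands. The module is installed in compiled form; this text tells all that it offers.
- The arm moves only by the tool step_arm, never from a script. Its argument "rows" is a list that holds one entry, the list of rows, each a list of 7 numbers: the turn, a rotation vector about the tool's x, y, z in units of 5 degrees (1.0 is 5 degrees), then the shift along the tool's x, y, z in units of 40 mm (1.0 is 40 mm), then the closure, from 0 (fully open) to 1 (shut). A call has 1 to 20 rows; each row shifts and turns the commanded pose from where the row before left it, along the tool's axes as they then stand; what a row does not reach is not made up. A row lasts 1/8 s, in which the tool goes at most 62.5 mm and 10.7 degrees, less where a joint would pass 70% of its speed; a pose out of reach is approached as far as the arm can. A call is refused whole if a number of a shift passes 1 or a number of a turn 1, either way. A call with a gripper value outside its range is refused whole. The fingers move at their own pace and stop on an object; the grip force is fixed at half the most. Time passes only in rows, so rows that do not move let the fingers close. It gives the time, the measured TCP pose, the force and the opening at its end, in the units of the state.
- ctrl.state(): the state, without advancing time (a new reading comes with each control period).
- imaging.camera(name): name is "scene" or "side" or "wrist"; returns the picture (400x640x3 uint8, red, green, blue); there is no depth.
- imaging.calibration(name): a dict with "vertical_fov" (degrees; the focal length in pixels is half the picture's height over the tangent of half this angle, whatever the lens; pixels are square), "cx", "cy" (the principal point, pixels), "extrinsics" (4x4, takes a point from camera to world coordinates). Camera axes: x right, y down, z forward; pixel columns grow to the right and rows downward; lengths in m; the calibration is good to about 2 mm. The wrist camera is an equidistant fisheye: a pixel r from the principal point sees the ray r / f radians off the axis. A picture is of the moment at which its call begins: read the wrist's pose just before it. calibration takes no time and is no camera call; for the wrist camera it gives the pose at the moment of the call.
- job.hand_in(): hands the job in, once; it reports no verdict.
The state is a dict: "time_s": time; "joints": joint angles; "qvel": joint speeds; "effort": joint torques, N m; "eef_pos": TCP position; "tool_rot": TCP orientation; "ft_force": force on the tool from outside, world axes, zero at the start; "moment": the same for the moment, N m; "finger_gap": finger opening in m.
Only numpy, scipy, OpenCV 4.12 (cv2) and the standard library are available. Lean on these libraries where they do the work, as an engineer would, in place of code of your own. Each camera call takes 0.05 s, during which the arm holds its last target. There are 200 camera calls.

## Working session

There is one attempt and no reset: what is moved stays moved. The work goes in short steps, Python scripts to look and compute and a tool call to move; the robot and the scene stay as the last step left them, time stands still between calls to the robot, and variables do not carry over. Pictures are saved under pics/ and viewed, about 8 in all and at most 12, crops included, and the job is handed in when it is done.

Besides the shell and the picture viewer there is one more tool, called after "Request:" in YAML: its name, and indented under it one key for each argument. step_arm: Moves the arm, as the interface text tells. Its arguments: {"type":"object","properties":{"rows":{"type":"array","items":{"type":"array","items":{"type":"array","items":{"type":"number"}}}}},"required":["rows"]}

```bash
mkdir -p pics
cat > h.py <<'E'
import numpy as np, cv2
from rig import ctrl, imaging, job
def snap(n,f):
    c=imaging.calibration(n); im=imaging.camera(n); cv2.imwrite(f'pics/{f}.png',im[:,:,::-1]); np.save(f'pics/{f}.npy',c,allow_pickle=True); return im
def load(f): return np.load(f'pics/{f}.npy',allow_pickle=True).item()
def ray(c,u,v,fish=False):
    f=200/np.tan(np.radians(c['vertical_fov']/2)); x=(u-c['cx'])/f; y=(v-c['cy'])/f
    if fish:
        r=np.hypot(x,y); d=np.array([x/r*np.sin(r),y/r*np.sin(r),np.cos(r)]) if r>0 else np.array([0,0,1.])
    else: d=np.array([x,y,1.])
    E=np.array(c['extrinsics']); return E[:3,3],E[:3,:3]@d
def atz(c,u,v,z,fish=False):
    o,d=ray(c,u,v,fish); return o+d*(z-o[2])/d[2]
def tri(rays):
    A=0;b=0
    for o,d in rays:
        d=d/np.linalg.norm(d);P=np.eye(3)-np.outer(d,d);A=A+P;b=b+P@o
    return np.linalg.solve(A,b)
def proj(c,p,fish=False):
    E=np.array(c['extrinsics']); q=E[:3,:3].T@(np.array(p)-E[:3,3]); f=200/np.tan(np.radians(c['vertical_fov']/2))
    if fish:
        r=np.hypot(q[0],q[1]);t=np.arctan2(r,q[2]);return c['cx']+f*t*q[0]/r,c['cy']+f*t*q[1]/r
    return c['cx']+f*q[0]/q[2],c['cy']+f*q[1]/q[2]
E
python3 - <<'E'
from h import *
a=snap('scene','s0');b=snap('side','d0');w=snap('wrist','w0')
for n in('s0','d0','w0'):
    c=load(n);print(n,c['vertical_fov'],np.round(c['extrinsics'],3).tolist())
s=ctrl.state();print(s['time_s'],s['eef_pos'],np.round(s['tool_rot'],3).tolist(),s['finger_gap'])
cv2.imwrite('pics/m0.png',np.vstack([a,b])[:,:,::-1][:, :, :])
E
```

```text
s0 49.593538809631404 [[-0.807, 0.446, -0.386, 0.946], [0.59, 0.611, -0.527, 0.608], [0.001, -0.654, -0.757, 1.015], [0.0, 0.0, 0.0, 1.0]]
d0 56.247140809261346 [[0.932, -0.23, 0.279, 0.248], [-0.361, -0.639, 0.679, -0.592], [0.022, -0.734, -0.679, 0.827], [0.0, 0.0, 0.0, 1.0]]
w0 65.70646984690485 [[0.433, 0.858, 0.275, 0.2], [0.901, -0.411, -0.135, 0.596], [-0.003, 0.307, -0.952, 0.372], [0.0, 0.0, 0.0, 1.0]]
0.15 [0.27026762 0.56291534 0.23055642] [[-0.001, 0.433, 0.901], [-0.001, 0.901, -0.433], [-1.0, -0.002, -0.0]] 0.08548498352882203
```

View pics/s0.png

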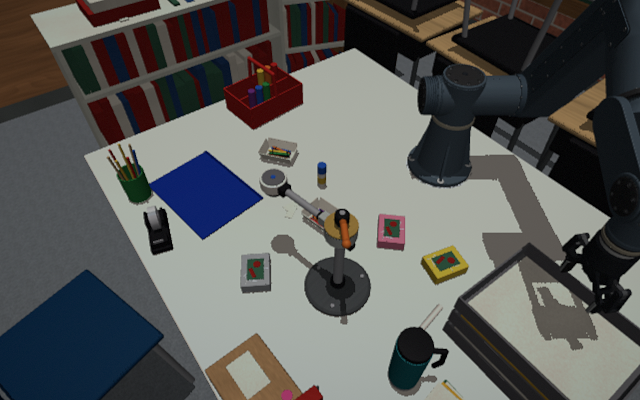

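View pics/d0.png

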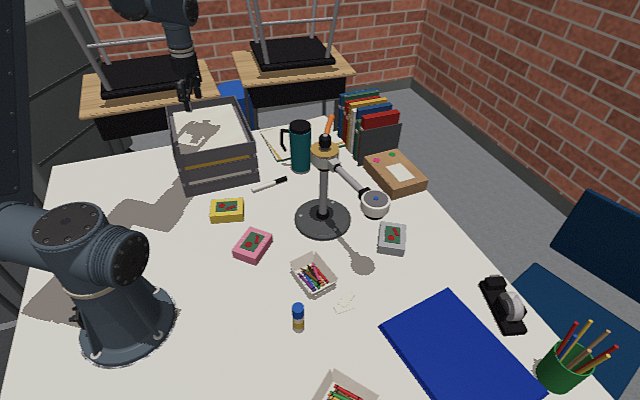

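The scene view shows three candidate boxes: silver at about (256,271), pink at (391,231) and yellow at (445,264). In the side view they are at (393,238), (252,245) and (227,209). Silver fits "foil-wrapped dull silver". The lever points toward the scene camera and ends near (347,243). I'll enlarge both views to confirm and measure.

Run:
```python
import cv2,numpy as np
a=cv2.imread('pics/s0.png')[155:325,225:385];b=cv2.imread('pics/d0.png')[105:275,270:430]
o=np.hstack([cv2.resize(x,None,fx=3.5,fy=3.5,interpolation=cv2.INTER_CUBIC)[:595,:] for x in(a,b)])
print(o.shape); o=cv2.resize(o,(800,425)); cv2.imwrite('pics/c0.png',o) # scale 2.5
```

```text
(595, 1120, 3)
```

View pics/c0.png

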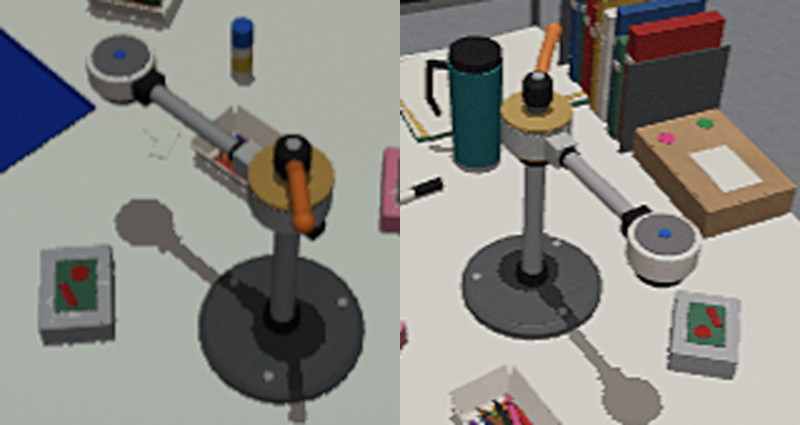

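The crop confirms the silver box, with its green and red picture, at crop (76,282) on the left and (707,324) on the right. It also shows the ball, hub and camera head clearly.

Run:
```python
from h import *
S=load('s0');D=load('d0')
P={'ball':((303,219),(553,30),.312),'brass':((291,180),(537,110),.262),'foot':((281,326),(532,284),.021),'head':((119,55),(665,234),.261),'box':((77,282),(707,324),.034),'boxL':((77,282),(707,324),.034)}
R={}
for k,(a,b,z) in P.items():
    a=(225+a[0]/2.5,155+a[1]/2.5);b=(270+(b[0]-400)/2.5,105+b[1]/2.5)
    R[k]=tri([ray(S,*a),ray(D,*b)]);print(k,R[k].round(3),atz(S,*a,z)[:2].round(3),atz(D,*b,z)[:2].round(3))
pts={'boat1':((320,213),(313,275)),'boat2':((279,152),(345,390)),'glue':((321,165),(298,305)),'tumbler':((418,337),(300,126)),'pink':((391,228),(252,243)),'marker':((430,320),(268,185))}
for k,(a,b) in pts.items(): print(k,tri([ray(S,*a),ray(D,*b)]).round(3))
ax=(R['brass'][:2]+R['foot'][:2])/2
for k in('ball','head','box'):
    d=R[k][:2]-ax;print(k,np.hypot(*d),np.arctan2(d[1],d[0]))
```

```text
ball [0.605 0.236 0.313] [0.603 0.236] [0.607 0.237]
brass [0.562 0.17  0.262] [0.561 0.17 ] [0.563 0.169]
foot [0.561 0.167 0.005] [0.565 0.175] [0.557 0.151]
head [ 0.601 -0.05   0.26 ] [ 0.601 -0.049] [ 0.602 -0.052]
box [0.715 0.01  0.035] [0.712 0.011] [0.718 0.01 ]
boxL [0.715 0.01  0.035] [0.712 0.011] [0.718 0.01 ]
boat1 [ 0.457 -0.043  0.029]
boat2 [ 0.417 -0.334  0.033]
glue [ 0.378 -0.151  0.094]
tumbler [0.575 0.431 0.183]
pink [0.331 0.121 0.03 ]
marker [0.44  0.38  0.009]
ball 0.08035426197988876 0.9977621734267137
head 0.2222013450640506 -1.3915192810659416
box 0.22017502409239006 -0.8019368294687658
```

Request:
step_arm:
  rows:
    - [[0,0,0,-1,0,0,1],[0,0,0,-1,0,0,1],[0,0,0,-1,0,0,1],[0,0,0,-1,0,0,1],[0,0,0,-1,0,0,1],[0,0,0,0,-0.324,0.937,1],[0,0,0,0,-0.324,0.937,1],[0,0,0,0,-0.324,0.937,1],[0,0,0,0,-0.324,0.937,1],[0,0,0,0,-0.324,0.937,1],[0,0,0,0,-0.324,0.937,1],[0,0,0,0,-0.324,0.937,1],[0,0,0,0,-0.324,0.937,1],[0,0,0,0,-0.324,0.937,1],[0,0,0,0,-0.324,0.937,1],[0,0,0,0,-0.324,0.937,1],[0,0,0,0,-0.324,0.937,1],[0,0,0,0,-0.324,0.937,1],[0,0,0,0,0,0,1]]

```text
time_s: 2.52
eef_pos: [0.6385, 0.1979, 0.4297]
tool_rot: [[-0.002, 0.437, 0.9], [-0.001, 0.9, -0.437], [-1.0, -0.002, -0.001]]
ft_force: [-0.1, -0.3, 0.9]
finger_gap: -0.0002
```

```bash
cat >> h.py <<'E'
def plan(pts,step=.03):
    s=ctrl.state();p=s['eef_pos'];R=np.array(s['tool_rot']);out=[]
    for q in pts:
        d=R.T@(np.array(q)-p)/.04;n=int(np.ceil(np.linalg.norm(d)*.04/step));out+=[(n,d/n)];p=np.array(q)
    for n,d in out: print(n,(d).round(2).tolist())
E
python3 - <<'E'
from h import *
w=snap('wrist','w1');s=ctrl.state();print(s['time_s'],s['eef_pos'],np.round(s['tool_rot'],3).tolist(),s['finger_gap'],s['ft_force'])
A=np.array([.562,.170])
c=load('w1')
for n,p in {'axis':(.562,.17,.306),'ball':(.605,.236,.312),'head':(.601,-.05,.261),'box':(.715,.01,.034)}.items(): print(n,proj(c,p,True))
E
```

```text
2.575 [0.63725801 0.19942848 0.43008762] [[-0.002, 0.435, 0.9], [0.0, 0.9, -0.435], [-1.0, -0.001, -0.002]] 4.1571679212652923e-05 [-0.18281428  0.90256457  0.36703928]
axis (np.float64(256.1091657776883), np.float64(128.59320263799844))
ball (np.float64(347.1071698764703), np.float64(139.89764880099779))
head (np.float64(135.24639721773792), np.float64(238.23327556268842))
box (np.float64(252.5541279355125), np.float64(226.71547205004197))
```

View pics/w1.png

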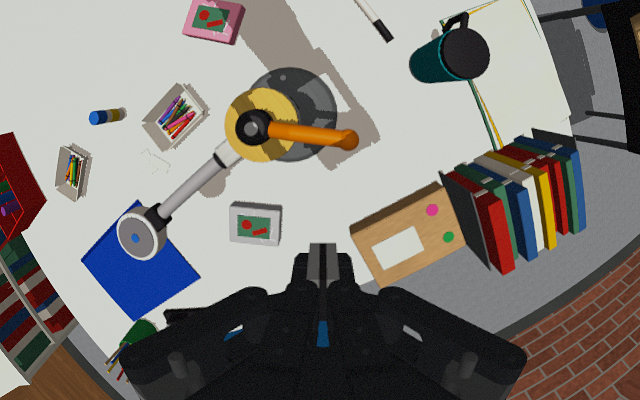

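The wrist view agrees with the measurements: hub at (252,127), ball at (350,139) and silver box at (256,222). The closed fingers are beside the lever on its clockwise side.

Request:
step_arm:
  rows:
    - [[0,0,0,0.875,0,0,1],[0,0,0,0.875,0,0,1],[0,0,0,0.875,0,0,1],[0,0,0,0.875,0,0,1],[0,0,0,0,0,0,1]]

```text
time_s: 3.2
eef_pos: [0.6338, 0.2014, 0.2881]
tool_rot: [[-0.008, 0.432, 0.902], [-0.001, 0.902, -0.432], [-1.0, -0.004, -0.007]]
ft_force: [0.7, -0.2, 0.5]
finger_gap: 0.0001
```

Run:
```python
from h import *
A=np.array([.562,.170]);s=ctrl.state();print(s['eef_pos'],s['ft_force'])
plan([[*(A+.068*np.array([np.cos(f),np.sin(f)])+.02*np.array([np.sin(f),-np.cos(f)])),.29] for f in np.linspace(1.0,2.35,9)],.04)
```

```text
[0.63381657 0.20135738 0.28813779] [ 0.65326483 -0.20894509  0.45433881]
1 [-0.04, 0.14, -0.57]
1 [0.0, 0.1, -0.28]
1 [0.0, 0.05, -0.29]
1 [0.0, -0.0, -0.3]
1 [0.0, -0.05, -0.29]
1 [0.0, -0.1, -0.28]
1 [0.0, -0.15, -0.26]
1 [0.0, -0.19, -0.23]
1 [0.0, -0.23, -0.2]
```

Request:
step_arm:
  rows:
    - [[0,0,0,0,0.07,-0.29,1],[0,0,0,0,0.07,-0.28,1],[0,0,0,0,0.1,-0.28,1],[0,0,0,0,0.05,-0.29,1],[0,0,0,0,0,-0.3,1],[0,0,0,0,-0.05,-0.29,1],[0,0,0,0,0,0,1]]

```text
time_s: 4.08
eef_pos: [0.579, 0.2397, 0.293]
tool_rot: [[0.004, 0.432, 0.902], [0.001, 0.902, -0.432], [-1.0, 0.002, 0.003]]
ft_force: [0.8, -1.5, 1.3]
finger_gap: -0.0001
```

Request:
step_arm:
  rows:
    - [[0,0,0,0,-0.1,-0.28,1],[0,0,0,0,-0.15,-0.26,1],[0,0,0,0,-0.19,-0.23,1],[0,0,0,0,-0.23,-0.2,1],[0,0,0,0,0,0,1],[0,0,0,0,0,0,1]]

```text
time_s: 4.82
eef_pos: [0.5326, 0.2326, 0.2919]
tool_rot: [[0.001, 0.433, 0.901], [0.001, 0.901, -0.433], [-1.0, 0.002, 0.0]]
ft_force: [3.0, 2.3, 1.0]
finger_gap: 0.0001
```

Run:
```python
from h import *
w=snap('wrist','w2')
s=ctrl.state();print(s['time_s'],s['eef_pos'],s['ft_force'])
```

```text
4.875 [0.53249847 0.23255868 0.29171683] [2.89207228 1.13505864 1.97798725]
```

View pics/w2.png

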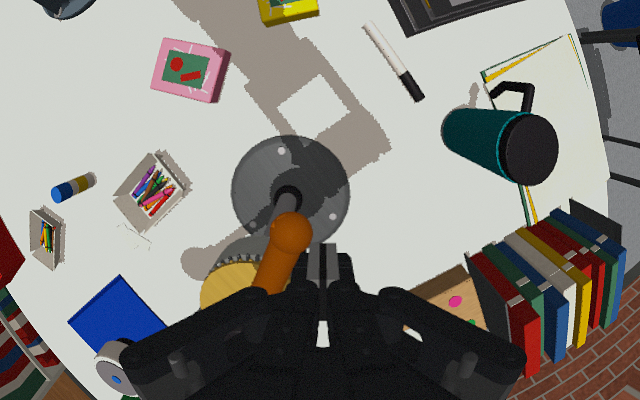

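Run:
```python
from h import *
c=load('w2');p=atz(c,291,231,.312,True);print(p);d=p[:2]-[.562,.17];a=np.arctan2(d[1],d[0]);print(np.hypot(*d),a,'clamp',a-.95)
A=np.array([.562,.170])
# retreat from lever (CW dir), up, over to tube side, down
s=ctrl.state();e=s['eef_pos']
plan([[e[0]+.02,e[1]+.02,.29],[e[0]+.02,e[1]+.02,.41],[.525,.04,.41],[.525,.04,.225]],.04)
```

```text
[0.50418757 0.23025688 0.312     ]
0.08350549915757075 2.3354939337010663 clamp 1.3854939337010663
1 [0.04, 0.67, 0.23]
4 [-0.75, 0.0, 0.0]
6 [-0.0, -0.85, 0.28]
5 [0.92, -0.0, -0.0]
```

The ball's new azimuth puts the clamp at about 1.39 rad, so the arm is free. Next I go to the tube.

Request:
step_arm:
  rows:
    - [[0,0,0,0,0.67,0.23,1],[0,0,0,-0.75,0,0,1],[0,0,0,-0.75,0,0,1],[0,0,0,-0.75,0,0,1],[0,0,0,-0.75,0,0,1],[0,0,0,0,-0.85,0.28,1],[0,0,0,0,-0.85,0.28,1],[0,0,0,0,-0.85,0.28,1],[0,0,0,0,-0.85,0.28,1],[0,0,0,0,-0.85,0.28,1],[0,0,0,0,-0.85,0.28,1],[0,0,0,0,0,0,1]]

```text
time_s: 6.38
eef_pos: [0.5229, 0.0375, 0.4104]
tool_rot: [[-0.004, 0.436, 0.9], [0.0, 0.9, -0.436], [-1.0, -0.001, -0.004]]
ft_force: [0.2, 0.6, 0.1]
finger_gap: 0.0004
```

Request:
step_arm:
  rows:
    - [[0,0,0,0.92,0,0,1],[0,0,0,0.92,0,0,1],[0,0,0,0.92,0,0,1],[0,0,0,0.92,0,0,1],[0,0,0,0.92,0,0,1],[0,0,0,0,0,0,1]]

```text
time_s: 7.12
eef_pos: [0.5213, 0.0404, 0.2244]
tool_rot: [[-0.009, 0.432, 0.902], [0.002, 0.902, -0.432], [-1.0, -0.002, -0.009]]
ft_force: [-0.0, -0.1, 0.8]
finger_gap: 0.0
```

Run:
```python
from h import *
s=ctrl.state();print(s['eef_pos'],s['ft_force'])
A=np.array([.562,.170])
plan([[*(A+.13*np.array([np.cos(f),np.sin(f)])+.022*np.array([np.sin(f),-np.cos(f)])),.225] for f in np.linspace(-1.39,-.85,9)],.04)
```

```text
[0.52131174 0.04044193 0.22440351] [-0.00120255 -0.06666558  0.81783648]
2 [-0.01, 0.2, 0.49]
1 [-0.0, 0.11, 0.2]
1 [-0.0, 0.12, 0.19]
1 [-0.0, 0.13, 0.18]
1 [-0.0, 0.14, 0.17]
1 [-0.0, 0.15, 0.16]
1 [-0.0, 0.16, 0.15]
1 [-0.0, 0.17, 0.14]
1 [-0.0, 0.18, 0.13]
```

Request:
step_arm:
  rows:
    - [[0,0,0,0,0.1,0.25,1],[0,0,0,0,0.1,0.25,1],[0,0,0,0,0.1,0.24,1],[0,0,0,0,0.1,0.24,1],[0,0,0,0,0.11,0.2,1],[0,0,0,0,0.12,0.19,1],[0,0,0,0,0.13,0.18,1],[0,0,0,0,0.14,0.17,1],[0,0,0,0,0.15,0.16,1],[0,0,0,0,0.16,0.15,1],[0,0,0,0,0.17,0.14,1],[0,0,0,0,0.18,0.13,1],[0,0,0,0,0,0,1],[0,0,0,0,0,0,1]]

```text
time_s: 8.88
eef_pos: [0.6341, 0.0554, 0.2273]
tool_rot: [[0.0, 0.433, 0.901], [-0.0, 0.901, -0.433], [-1.0, -0.0, 0.0]]
ft_force: [-0.7, -0.6, -0.4]
finger_gap: -0.0
```

Run:
```python
from h import *
a=snap('scene','s3');b=snap('side','d3')
s=ctrl.state();print(s['time_s'],s['eef_pos'],s['ft_force'])
o=np.hstack([cv2.resize(x,None,fx=2.5,fy=2.5,interpolation=cv2.INTER_CUBIC) for x in(a[155:325,225:385],b[105:275,270:430])])
cv2.imwrite('pics/c3.png',o[:,:,::-1])
```

```text
8.975 [0.63398153 0.0553228  0.22737168] [ 0.11098142 -0.36182755 -0.61706742]
```

View pics/c3.png

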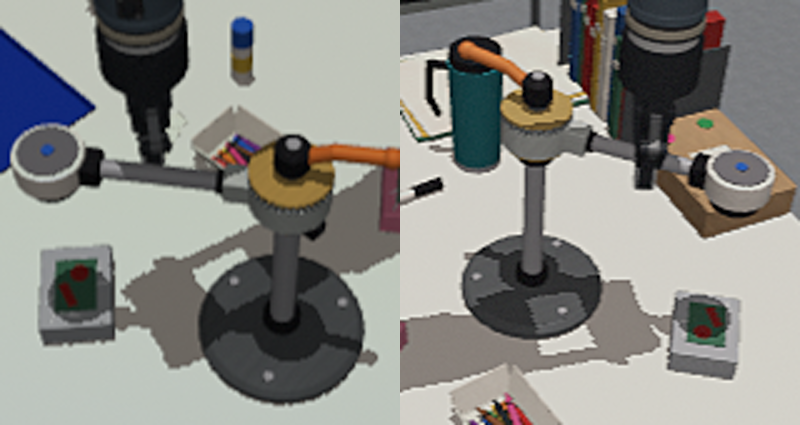

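The camera head's dot is at crop (47,150) on the left and (741,168) on the right. The box is unmoved.

Run:
```python
from h import *
S=load('s3');D=load('d3')
f=lambda a,b:tri([ray(S,225+a[0]/2.5,155+a[1]/2.5),ray(D,270+(b[0]-400)/2.5,105+b[1]/2.5)])
h=f((47,150),(741,168));d=h[:2]-[.562,.17];az=np.arctan2(d[1],d[0]);print(h,np.hypot(*d),az,'swing deg',np.degrees(az+1.3915))
print('to box',np.hypot(*(h[:2]-[.715,.010])))
b=atz(D,270+(462-400)/2.5,105+47/2.5,.312);d=b[:2]-[.562,.17];print('lever',b,np.hypot(*d),np.arctan2(d[1],d[0]))
e=ctrl.state()['eef_pos'];A=np.array([.562,.170])
ph=2.335;t=A+.068*np.array([np.cos(ph),np.sin(ph)])+.055*np.array([-np.sin(ph),np.cos(ph)]);print(t)
plan([[e[0]-.03,e[1]-.03,.227],[e[0]-.03,e[1]-.03,.41],[*t,.41],[*t,.29]],.04)
```

```text
[0.71739376 0.01185025 0.25990423] 0.22171730799233696 -0.7941877610581042 swing deg 34.223470342880404
to box 0.003025475712486802
lever [0.50329412 0.23538839 0.312     ] 0.08787503532750053 2.302396135682528
[0.47524021 0.18103356]
2 [0.0, -0.5, -0.18]
5 [-0.91, -0.0, 0.0]
6 [-0.0, 0.35, -0.76]
3 [1.0, 0.0, -0.0]
```

The lens is about 3 mm from the box centre, at swing 34.2°. The notch boundary at 35° is too close, and the nearest notch is 30° because the box lies at 33.8°. I'll nudge the arm back to about 30° from the far side.

Run:
```python
from h import *
e=ctrl.state()['eef_pos']
plan([[e[0]-.02,e[1]-.02,.227],[e[0]-.02,e[1]-.02,.34],[.692,.1155,.34],[.692,.1155,.232],[.6644,.0866,.232]],.04)
```

```text
1 [0.01, -0.67, -0.23]
3 [-0.94, -0.0, 0.0]
3 [-0.0, 0.88, 0.3]
3 [0.9, 0.0, -0.0]
1 [0.0, -0.95, -0.31]
```

Request:
step_arm:
  rows:
    - [[0,0,0,0,-0.67,-0.23,1],[0,0,0,-0.94,0,0,1],[0,0,0,-0.94,0,0,1],[0,0,0,-0.94,0,0,1],[0,0,0,0,0,0,1],[0,0,0,0,0.88,0.3,1],[0,0,0,0,0.88,0.3,1],[0,0,0,0,0.88,0.3,1],[0,0,0,0,0,0,1],[0,0,0,0.9,0,0,1],[0,0,0,0.9,0,0,1],[0,0,0,0.9,0,0,1],[0,0,0,0,0,0,1]]

```text
time_s: 10.6
eef_pos: [0.6889, 0.1139, 0.2277]
tool_rot: [[-0.01, 0.434, 0.901], [-0.0, 0.901, -0.434], [-1.0, -0.005, -0.009]]
ft_force: [-0.0, -0.3, -0.7]
finger_gap: -0.0002
```

Request:
step_arm:
  rows:
    - [[0,0,0,0,-0.16,-0.05,1],[0,0,0,0,-0.16,-0.05,1],[0,0,0,0,-0.16,-0.05,1],[0,0,0,0,-0.16,-0.05,1],[0,0,0,0,-0.16,-0.05,1],[0,0,0,0,-0.15,-0.06,1],[0,0,0,0,0,0,1],[0,0,0,0,0,0,1]]

```text
time_s: 11.6
eef_pos: [0.6647, 0.086, 0.232]
tool_rot: [[-0.0, 0.433, 0.901], [0.0, 0.901, -0.433], [-1.0, -0.0, -0.0]]
ft_force: [-0.7, -0.4, -0.3]
finger_gap: 0.0001
```

Run:
```python
from h import *
a=snap('scene','s4');b=snap('side','d4')
s=ctrl.state();print(s['time_s'],s['eef_pos'],s['ft_force'])
o=np.hstack([cv2.resize(x,None,fx=2.5,fy=2.5,interpolation=cv2.INTER_CUBIC) for x in(a[155:325,225:385],b[105:275,270:430])])
cv2.imwrite('pics/c4.png',o[:,:,::-1])
```

```text
11.7 [0.66475554 0.08609461 0.23193037] [ 0.44245288  0.53127093 -0.06016971]
```

View pics/c4.png

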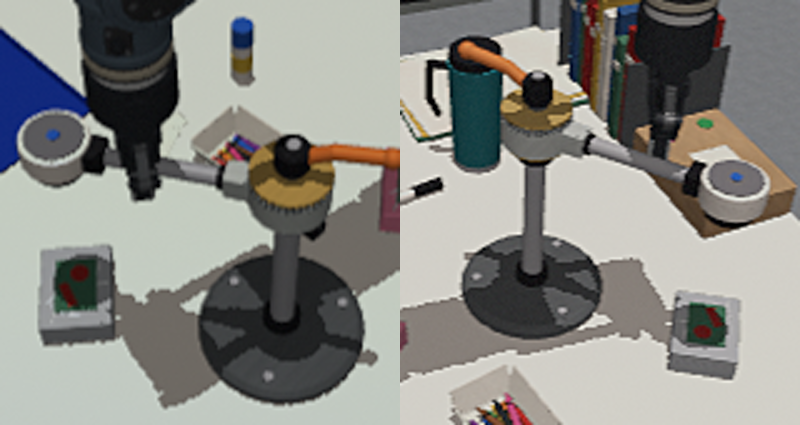

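The head's dot is now at (54,134) on the left and (736,178) on the right. The lever hasn't moved.

Run:
```python
from h import *
S=load('s4');D=load('d4')
f=lambda a,b:tri([ray(S,225+a[0]/2.5,155+a[1]/2.5),ray(D,270+(b[0]-400)/2.5,105+b[1]/2.5)])
h=f((54,134),(736,178));d=h[:2]-[.562,.17];az=np.arctan2(d[1],d[0]);print(h,az,'swing deg',np.degrees(az+1.3915),'to box',np.hypot(*(h[:2]-[.715,.010])))
e=ctrl.state()['eef_pos'];A=np.array([.562,.170])
u=lambda p,o:A+.068*np.array([np.cos(p),np.sin(p)])+o*np.array([-np.sin(p),np.cos(p)])
t=u(2.335,.055)
plan([[e[0]+.02,e[1]+.02,.232],[e[0]+.02,e[1]+.02,.42],[*t,.42],[*t,.29]],.04)
print('arc')
plan([e]+[[*u(p,.022),e[2]] for p in np.linspace(2.335,.95,11)],.04); print(t, (u(2.335,.022)-t))
```

```text
[ 0.70350615 -0.00074081  0.26047556] -0.8787527513907606 swing deg 29.378253302254585 to box 0.015731295416542196
1 [-0.0, 0.67, 0.23]
5 [-0.94, -0.0, -0.0]
6 [0.0, -0.1, -0.92]
4 [0.81, 0.0, 0.0]
arc
0 [nan, nan, nan]
6 [0.0, 0.14, -0.83]
1 [-0.0, 0.25, 0.03]
1 [-0.0, 0.24, 0.06]
1 [-0.0, 0.23, 0.09]
1 [-0.0, 0.21, 0.13]
1 [-0.0, 0.19, 0.15]
1 [-0.0, 0.17, 0.18]
1 [-0.0, 0.14, 0.2]
1 [-0.0, 0.12, 0.22]
1 [-0.0, 0.08, 0.23]
1 [-0.0, 0.05, 0.24]
[0.47524021 0.18103356] [0.02382381 0.02283476]h.py:27: RuntimeWarning: invalid value encountered in divide
  d=R.T@(np.array(q)-p)/.04;n=int(np.ceil(np.linalg.norm(d)*.04/step));out+=[(n,d/n)];p=np.array(q)
```

Swing is 29.4°, which settles into the 30° notch. The lens is 16 mm from the box centre. Now to the lever's counter-clockwise side to tighten it.

Request:
step_arm:
  rows:
    - [[0,0,0,0,0.67,0.23,1],[0,0,0,-0.94,0,0,1],[0,0,0,-0.94,0,0,1],[0,0,0,-0.94,0,0,1],[0,0,0,-0.94,0,0,1],[0,0,0,-0.94,0,0,1],[0,0,0,0,-0.1,-0.92,1],[0,0,0,0,-0.1,-0.92,1],[0,0,0,0,-0.1,-0.92,1],[0,0,0,0,-0.1,-0.92,1],[0,0,0,0,-0.1,-0.92,1],[0,0,0,0,-0.1,-0.92,1],[0,0,0,0,0,0,1],[0,0,0,0.81,0,0,1],[0,0,0,0.81,0,0,1],[0,0,0,0.81,0,0,1],[0,0,0,0.81,0,0,1],[0,0,0,0,0,0,1]]

```text
time_s: 13.95
eef_pos: [0.4745, 0.1795, 0.2882]
tool_rot: [[-0.006, 0.433, 0.901], [-0.001, 0.901, -0.433], [-1.0, -0.003, -0.005]]
ft_force: [0.0, 0.5, 0.1]
finger_gap: 0.0001
```

Request:
step_arm:
  rows:
    - [[0,0,0,0,0.26,0.1,1],[0,0,0,0,0.26,0.1,1],[0,0,0,0,0.25,0.09,1],[0,0,0,0,0.25,0.03,1],[0,0,0,0,0.24,0.06,1],[0,0,0,0,0.23,0.09,1],[0,0,0,0,0.21,0.13,1],[0,0,0,0,0.19,0.15,1],[0,0,0,0,0.17,0.18,1],[0,0,0,0,0,0,1]]

```text
time_s: 15.2
eef_pos: [0.5453, 0.2388, 0.2902]
tool_rot: [[0.0, 0.433, 0.901], [0.001, 0.901, -0.433], [-1.0, 0.001, -0.0]]
ft_force: [-1.5, -1.1, -0.7]
finger_gap: -0.0001
```

Request:
step_arm:
  rows:
    - [[0,0,0,0,0.14,0.2,1],[0,0,0,0,0.12,0.22,1],[0,0,0,0,0.08,0.23,1],[0,0,0,0,0.05,0.24,1],[0,0,0,0,0,0,1],[0,0,0,0,0,0,1]]

```text
time_s: 15.95
eef_pos: [0.5845, 0.2374, 0.2909]
tool_rot: [[0.003, 0.433, 0.901], [0.001, 0.901, -0.433], [-1.0, 0.003, 0.002]]
ft_force: [-1.0, 1.0, -1.8]
finger_gap: 0.0
```

Run:
```python
from h import *
a=snap('scene','s5');b=snap('side','d5')
s=ctrl.state();print(s['time_s'],s['eef_pos'],s['ft_force'],s['moment'])
o=np.hstack([cv2.resize(x,None,fx=2.5,fy=2.5,interpolation=cv2.INTER_CUBIC) for x in(a[155:325,225:385],b[105:275,270:430])])
cv2.imwrite('pics/c5.png',o[:,:,::-1])
```

```text
16.05 [0.5844003  0.23737551 0.29105379] [-0.90047463  0.74651469 -0.75098294] [ 0.1318806   0.10076076 -0.01418921]
```

View pics/c5.png

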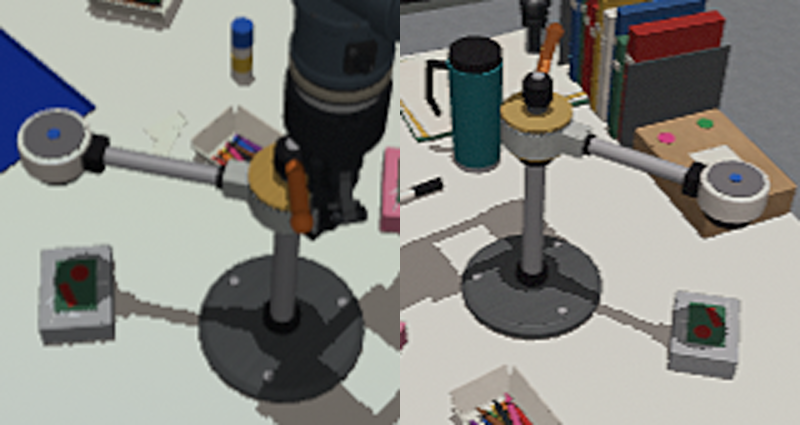

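The ball is at (300,222) on the left and (556,30) on the right, about where it was at the start. The arm looks unmoved.

Run:
```python
from h import *
S=load('s5');D=load('d5')
f=lambda a,b:tri([ray(S,225+a[0]/2.5,155+a[1]/2.5),ray(D,270+(b[0]-400)/2.5,105+b[1]/2.5)])
for n,a in {'lever':((300,222),(556,30)),'head':((54,134),(736,178))}.items():
    h=f(*a);d=h[:2]-[.562,.17];az=np.arctan2(d[1],d[0]);print(n,h,az, az-.95, np.degrees(az+1.3915))
```

```text
lever [0.60872953 0.23608626 0.3125397 ] 0.9553217821104502 0.005321782110450202 134.46298338429926
head [ 0.70350615 -0.00074081  0.26047556] -0.8787527513907606 -1.8287527513907604 29.378253302254585
```

The clamp reads about 0.0 rad, 0.04 rad tighter than at the start. I'll back off clear and take a last check.

Request:
step_arm:
  rows:
    - [[0,0,0,0,0.12,-0.9,1],[0,0,0,-0.9,0,0,1],[0,0,0,-0.9,0,0,1],[0,0,0,-0.9,0,0,1],[0,0,0,-0.9,0,0,1],[0,0,0,0,0,-0.9,1],[0,0,0,0,0,-0.9,1],[0,0,0,0,0,-0.9,1],[0,0,0,0,0,0,1],[0,0,0,0,0,0,1]]

```text
time_s: 17.3
eef_pos: [0.4565, 0.3036, 0.4352]
tool_rot: [[0.003, 0.433, 0.901], [0.0, 0.901, -0.433], [-1.0, 0.002, 0.002]]
ft_force: [0.2, -0.5, 0.3]
finger_gap: 0.0001
```

Run:
```python
from h import *
a=snap('scene','s6');b=snap('side','d6')
s=ctrl.state();print(s['time_s'],s['eef_pos'],s['ft_force'])
o=np.hstack([cv2.resize(x,None,fx=2.5,fy=2.5,interpolation=cv2.INTER_CUBIC) for x in(a[155:325,225:385],b[105:275,270:430])])
cv2.imwrite('pics/c6.png',o[:,:,::-1])
```

```text
17.4 [0.45676955 0.30328    0.43460031] [ 0.17278073 -0.17506622  0.03507808]
```

View pics/c6.png

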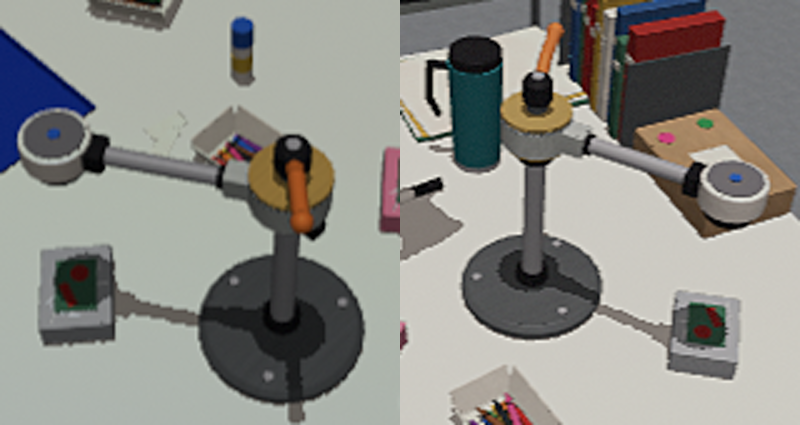

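The lever, with its ball at (302,219) and (556,31), is back at its tight position. The head, at (54,134) and (736,178), and the box, at (77,285) and (707,325), are unmoved, and the robot is clear.

```bash
python3 -c "
from rig import job
print(job.hand_in())"
```

```text
the job is handed in; nothing more can be done
None
```

The camera is over the silver box and the clamp lever is tight again. I handed the job in at about 17.4 s of the 58 s; it reports no verdict.

- **Clamp:** I backed the lever off to about 1.39 rad, then screwed it back to about 0.0 rad. That is within roughly 0.05 rad and about 0.04 rad tighter than at the start.
- **Swing arm:** My first push left the arm at 34.2°, with the lens about 3 mm from the box centre but too close to the boundary between notches. I nudged it back to a measured 29.4°, so that it locks in the 30° notch. That is the nearest one, since the box lies at about 33.8°.
- **Last checks:** The lens measured 16 mm from the box centre, against the 40 mm limit. In the final pictures the box and the things in view looked unmoved. I judged that by eye and did not measure each one. The robot was clear with no force on the tool, and no check failed. I did not tug the arm to test the lock.

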